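Seat a sample tin in the sprung gauge nest and hold it at the stop

ROBOT

A 6-joint arm with a two-finger parallel gripper is mounted at the origin on a cart in front of the work surface, level with it; the furniture and walls round the work are solid. World frame = base frame: x ahead of the robot, y to its left, z up, the work surface at z = 0. Lengths are in m, angles in degrees, forces in N, time in s.
With the tool pointing down it reaches from about 0.375 to 0.9 m from the base axis. Payload 3.1 kg.
Tool frame: the origin (TCP) lies at the very end of the fingers, on their centre line; the grasp point (between the pads) lies 19 mm behind it; z points along the fingers, y is the line along which they close (so a half turn about z gives the same grasp; the last joint's range is limited). The gripper opens to 87 mm and grips with 3 to 60 N. Pads are 19 mm wide; open, the fingers measure 117 mm over their backs; the gripper's body (75 mm by 190 mm) begins 51 mm behind the grasp point.
Start: joints at [-84.712, 30.224, 82.088, -0, 67.689, -10.227], TCP at [0.167, -0.602, 0.223] pointing down, gripper open.
Joint ranges: [-176.69, 176.69], [-43.24, 126.21], [12.49, 139.97], [-82, 262], [0, 151.66], [-163.58, 163.58]. Speed limits (degrees/s): [159.86, 159.86, 180, 180, 180, 180].

INTERFACE

Orientations are given as a 3x3 rotation matrix whose columns are the frame's x, y, z axes.
In Python, from rig import * gives the robot as it stands.
- The arm moves only by the tool jog_arm, never from a script. Its arguments are lists of equal length, an entry for each row: "delta_pos": the shift along the world's x, y, z in cm, a list of three; "turn": the turn about the world's z in degrees; "grip": the closure, from 0 (fully open) to 1 (shut). In form: {"delta_pos": [[x, y, z], ...], "turn": [turn, ...], "grip": [grip, ...]}. A call has 1 to 12 rows; each row is the pose to reach, as a shift and turn from the pose commanded when the call began; what a row does not reach only later rows make up. A row lasts 1/8 s, in which the tool goes at most 62.5 mm and 10.7 degrees, less where a joint would pass 70% of its speed; a pose out of reach is approached as far as the arm can. A call with a gripper value outside its range is refused whole. The fingers move at their own pace and stop on an object; the grip force is fixed at half the most. Time passes only in rows, so rows that repeat a pose let the fingers close. It gives the time, the measured TCP pose, the force, the opening and the grip force at its end, in the units of the state.
- read_state(): the state, without advancing time (a new reading comes with each control period).
- capture(name): name is "side" or "top" or "wrist"; returns a dict with "color" (420x560x3 uint8, blue, green, red), "fovy" (degrees; the focal length in pixels is half the picture's height over the tangent of half this angle, whatever the lens; pixels are square), "cx", "cy" (the principal point, pixels), "camera_from_world" (4x4, takes a point from world to camera coordinates). Camera axes: x right, y up, looking along -z (the intrinsics and any distortion apply to the point x, -y, -z); pixel columns grow to the right and rows downward; lengths in m; the calibration is good to about 2 mm. A picture is of the moment at which its call begins. There is no depth.
- hand_in(): hands the job in; it is judged then, once.
The state is a dict: "time_s": time; "joint_positions": joint angles; "qvel": joint speeds; "tau": joint torques, N m; "position": TCP position; "tcp_rot": TCP orientation; "force": force on the tool from outside, world axes, zero at the start; "moment": the same for the moment, N m; "opening": opening from 0.0 (shut) to 1.0 (fully open); "grasp_force": force on a finger pad.
Only numpy, scipy, OpenCV 4.12 (cv2) and the standard library are available. Lean on these libraries where they do the work, as an engineer would, in place of code of your own. Each camera call takes 0.05 s, during which the arm holds its last target. There are 200 camera calls.

TASK

Pick up the tall cream sample tin and, without dropping it, lower it gently and upright into the round mouth of the spring-loaded nest until it stands on the brass plunger. Then press the tin straight down until the plunger meets its hard stop, and finish while still holding it there, pressed firmly but not hard against the stop. Leave everything else where it is.

Things in the scene. Friction and masses are not known exactly. Their poses are not given: they have to be found in the camera images.
- tall_tin_centre (a point): Centre (half-way up) of the tall cream sample tin: upright cylinder 31 mm tall, loose, on the white side cart, 0.04 to 0.09 kg. The body (lower 19 mm) has diameter 32 mm, the lid (upper 12 mm) 33.6 mm; lid and body are one rigid piece. z is its upright axis. Grip it near the top, by the lid: once pressed fully home only its upper 15 mm stand above the nest's rim.
- tall_tin: The same tin; origin at the centre of its underside.
- nest: The spring-loaded gauge nest, fixed on the perforated bench: aluminium base plate 100 x 74 x 10 mm (x by y of the nest) with four screws, carrying an upright dark steel collar 50 mm high (outer diameter 53 mm, flaring to 61 mm at the rim), and low on its +y side an orange clamping knob. Origin at the centre of the underside; the base stands on the surface. The brass plunger inside counts as part of it.
- nest_mouth (a point): Centre of the collar's rim, 50 mm above the surface. The pocket is round, 37 mm in inner diameter, its mouth flared to 45 mm over the top 6 mm. The plunger's flat brass top (29 mm diameter) stands 6 mm below the rim at rest and 16 mm below it at the hard stop.
- plunger (a joint): Travel of the plunger, m: 0 at rest (up), grows as it is pressed down, 0.010 at the hard stop. A spring pushes it up: about 4 N to start it moving, rising evenly to about 10 N at the stop (0.6 N per mm); past that the force rises steeply.
- wide_tin_centre (a point): Centre of the wide white tin, 62 mm in diameter, 23 mm tall, loose on the cart; too wide for the nest. The three tins swap places between episodes.
- low_tin_centre (a point): Centre of the low white tin, 46 mm in diameter, 19 mm tall, loose on the cart; too wide for the nest.
- tape_roll: Roll of tan tape lying flat, 90 mm in diameter, 19 mm tall, loose, on the bench; origin under its centre.
- multimeter: Yellow and black multimeter lying flat, 150 (its x) x 76 x 45 mm, loose, on the cart; origin under its centre.
- parts_tray: Blue open tray with screws, 85 (its x) x 130 (its y) x 28 mm, loose, on the bench; origin under its centre.
- opt_post: Steel post lying flat, 13 x 100 (its y) x 13 mm, loose, on the cart; origin under its centre.

How it is judged (in metres and radians):
On the way, in this order (a step that is already met when the one before it is completed fails the run):
1. the tall tin is held in the fingers, clear above the surface (height (world z) of tall_tin_centre above 0.045 m and contact force between the fingers and tall_tin above 0.5 N and contact force between tall_tin and nest below 0.05 N), for 0.2 s.
2. the tin is lowered upright into the nest, still held, and touches the plunger (horizontal distance between tall_tin_centre and nest_mouth below 0.004 m and angle between tall_tin_centre's own z axis and vertical below 0.12 rad and z of tall_tin in the frame of nest_mouth below -0.004 m and contact force between tall_tin and nest above 0.2 N and contact force between the fingers and tall_tin above 0.3 N), for 0.1 s.
At the end, for the whole second after the job is handed in: The robot is still holding the tall tin upright (within 0.12 rad) in the nest, its axis within 4 mm of the nest's, the plunger down at its stop (past 8.5 of 10 mm) and the tin pressing on the nest with more than 11 N (the spring alone gives about 10 N) and less than 40 N, at rest (horizontal distance between tall_tin_centre and nest_mouth below 0.004 m and angle between tall_tin_centre's own z axis and vertical below 0.12 rad and value of joint plunger above 0.0085 m and contact force between tall_tin and nest between 11 and 40 N and contact force between the fingers and tall_tin above 1 N and linear speed of tall_tin below 0.01 m/s); the arm keeps its last pose, push and grip.
It fails at once if the tin is dropped or rammed into the nest: faster than 0.3 m/s there (horizontal distance between tall_tin_centre and nest_mouth below 0.02 m and z of tall_tin in the frame of nest_mouth below 0.003 m and linear speed of tall_tin above 0.3 m/s).
It fails at once if the tin presses on the nest with more than 50 N (contact force between tall_tin and nest above 50 N).
It fails at once if another thing is moved by more than 15 mm (distance of any of wide_tin_centre, low_tin_centre, tape_roll, multimeter, parts_tray, opt_post from where it was at the start of the episode above 0.015 m).
It also fails if it takes over 51 s, if anything falls off the work surface, if the arm or the gripper's body presses on something with over 40 N, if the wrist force passes 120 N, or if a joint passes its speed limit or range.

## Working session

There is one attempt and no reset: what is moved stays moved. The work goes in short steps, Python scripts to look and compute and a tool call to move; the robot and the scene stay as the last step left them, time stands still between calls to the robot, and variables do not carry over. Pictures are saved under pics/ and viewed, at most 10 in all, crops included, and the job is handed in when it is done.

Besides the shell and the picture viewer there is one more tool, called as name(argument=value, ...), one argument or row to a line, values as JSON. jog_arm: Moves the arm, as the interface text tells. Its arguments: {"type":"object","properties":{"delta_pos":{"type":"array"},"turn":{"type":"array"},"grip":{"type":"array"}},"required":["delta_pos","turn","grip"]}

```bash
mkdir -p pics; ls; python3 - <<'E'
from rig import *
import cv2,pickle
d={}
for n in ("top","side","wrist"):
    c=capture(n); d[n]=c; cv2.imwrite(f"pics/{n}0.png",c["color"]); print(n,{k:v for k,v in c.items() if k!="color"})
pickle.dump(d,open("c0.pkl","wb"))
print(read_state())
E
```

```text
pics
top {'fovy': 57.559126077440936, 'cx': 285.598796980984, 'cy': 212.0796024137809, 'camera_from_world': array([[-0.0164107 , -0.99986334,  0.00199685,  0.09577134],
       [ 0.99849793, -0.01628382,  0.05231376, -0.53376055],
       [-0.0522741 ,  0.00285236,  0.9986287 , -1.14327645],
       [ 0.        ,  0.        ,  0.        ,  1.        ]])}
side {'fovy': 48.60902347990745, 'cx': 282.7006505772445, 'cy': 211.9871555588397, 'camera_from_world': array([[-0.99979176, -0.01335346, -0.01543106,  0.54541152],
       [-0.00626288, -0.51889876,  0.85481276, -0.01994184],
       [-0.01942187,  0.8547314 ,  0.51870708, -1.54453127],
       [ 0.        ,  0.        ,  0.        ,  1.        ]])}
wrist {'fovy': 70.78429120445658, 'cx': 280.2876145631994, 'cy': 205.53938401297322, 'camera_from_world': array([[ 0.26798806, -0.9634205 , -0.0018287 , -0.62263012],
       [ 0.92119251,  0.25679668, -0.29233512,  0.03581451],
       [ 0.28211125,  0.07665773,  0.95631419, -0.39266359],
       [ 0.        ,  0.        ,  0.        ,  1.        ]])}
{'time_s': 0.15, 'joint_positions': array([-8.47102851e+01,  3.02667618e+01,  8.21377976e+01, -4.20897713e-04,
        6.76884093e+01, -1.02273076e+01]), 'qvel': array([ 0.09030567, -0.20643506, -0.18248238, -0.04760173, -0.05570808,
        0.0351037 ]), 'tau': array([ 9.97499615e-05, -4.40431881e+01, -1.76841742e+01,  6.33137114e-02,
        5.52575605e-02, -1.04698361e-04]), 'position': array([ 0.16717861, -0.60166615,  0.22180567]), 'tcp_rot': array([[ 9.63550289e-01,  2.67527226e-01, -1.56358457e-04],
       [ 2.67527123e-01, -9.63548976e-01,  1.61507230e-03],
       [ 2.81416780e-04, -1.59803351e-03, -9.99998684e-01]]), 'force': array([ 0.22856261, -0.6131203 ,  0.26240358]), 'moment': array([0.01683136, 0.01762143, 0.00865043]), 'grasp_force': 0.0, 'opening': 0.9991785537660437}
```

View pics/top0.png

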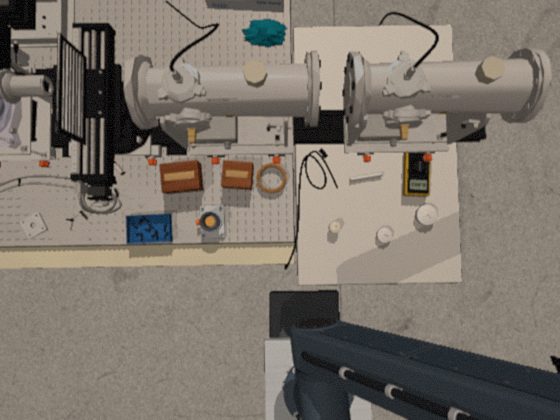

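View pics/side0.png

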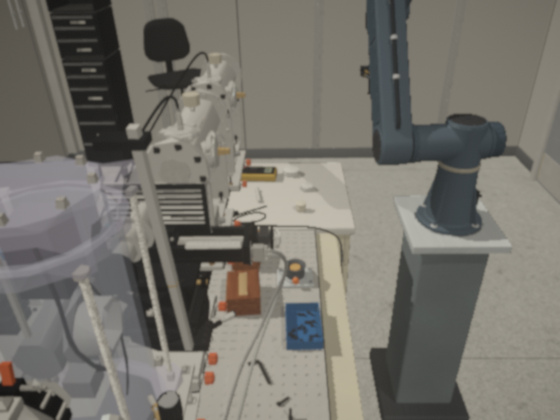

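The top view shows the cream tin at about (335,227), the low tin at (385,235), the wide tin at (428,215) and the nest collar at (210,222). The side view agrees: tin at (300,207), nest at (295,268). Next I'll measure them in enlarged crops.

```bash
cat > h.py <<'E'
import numpy as np
def ray(c,u,v,z):
    """world point on plane z seen at pixel u,v"""
    f=210/np.tan(np.radians(c["fovy"]/2)); T=c["camera_from_world"]; R=T[:3,:3]
    o=-R.T@T[:3,3]; d=R.T@np.array([(u-c["cx"])/f,-(v-c["cy"])/f,-1]); return o+d*(z-o[2])/d[2]
def proj(c,p):
    f=210/np.tan(np.radians(c["fovy"]/2)); q=c["camera_from_world"]@np.r_[p,1]
    return np.array([c["cx"]-f*q[0]/q[2], c["cy"]+f*q[1]/q[2]])
E
python3 - <<'E'
import pickle,cv2,numpy as np
from h import *
d=pickle.load(open("c0.pkl","rb"))
for n,u,v,z in [("top",335,227,.031),("side",300,206,.031),("top",210,222,.044),("side",295,267,.044),("top",385,235,.019),("top",428,215,.023)]:
    print(n,u,v,ray(d[n],u,v,z))
t,s=d["top"]["color"],d["side"]["color"]
C=lambda im,u,v,w=25:cv2.resize(im[v-w:v+w,u-w:u+w],(400,300) if 0 else (300,300),interpolation=cv2.INTER_CUBIC)
cv2.imwrite("pics/crops.png",np.vstack([np.hstack([C(t,335,227),C(t,210,222)]),np.hstack([C(s,300,206),C(s,295,270)])]))
E
```

```text
top 335 227 [ 0.48749536 -0.05922038  0.031     ]
side 300 206 [ 0.48722804 -0.03208473  0.031     ]
top 210 222 [0.50807797 0.310025   0.044     ]
side 295 267 [0.50724897 0.3156148  0.044     ]
top 385 235 [ 0.46114547 -0.21053015  0.019     ]
top 428 215 [ 0.51901983 -0.34050008  0.023     ]
```

View pics/crops.png

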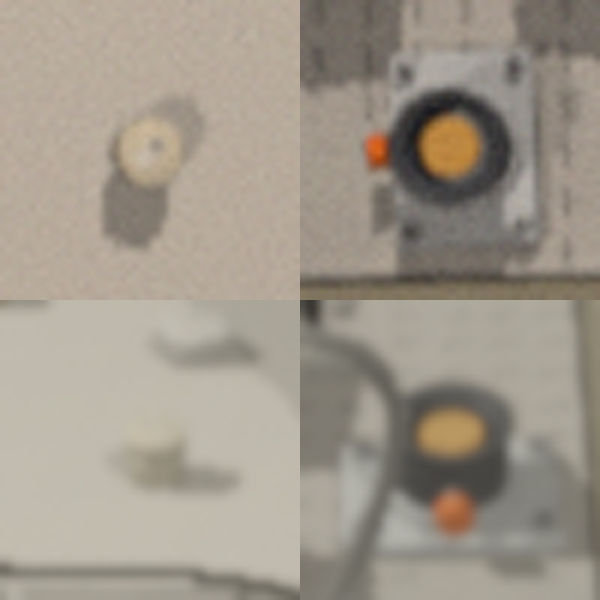

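The crops put the tin top at (335.0,227.3) and the nest's brass disc at (210.0,221.3) in the top view. The side view agrees with both. I'll move above the tin and measure it with the wrist camera.

jog_arm(
  delta_pos=[
    [1.5, 2.5, 0],
    [4, 7, 0],
    [7, 12, 0],
    [10, 17, 0],
    [13, 22, 0],
    [16, 27, 0],
    [19, 32, 0],
    [22, 37, 0],
    [25, 42, 0],
    [28, 47, -2],
    [30, 51, -4],
    [31, 52.5, -5],
  ],
  turn=[0, 0, 0, 0, 0, 0, 0, 0, 0, 0, 0, 0],
  grip=[0, 0, 0, 0, 0, 0, 0, 0, 0, 0, 0, 0],
)

```text
time_s: 1.65
position: [0.477, -0.0744, 0.1714]
tcp_rot: [[0.963, 0.271, -0.002], [0.271, -0.963, 0.001], [-0.002, -0.002, -1.0]]
force: [0.6, -1.2, -0.6]
opening: 0.998
grasp_force: 0.0
```

```bash
cat > look.py <<'E'
import sys,pickle,cv2
from rig import *
n,f=sys.argv[1:3]
c=capture(n); s=read_state(); pickle.dump((c,s),open(f+".pkl","wb")); cv2.imwrite(f"pics/{f}.png",c["color"])
print(s["time_s"],s["position"],s["force"],s["opening"],s["grasp_force"])
E
python3 look.py wrist w1
```

```text
1.7 [ 0.47751026 -0.07376906  0.17070376] [ 0.23007437  1.51447184 -0.81898246] 1.0031694576109917 0.0
```

View pics/w1.png

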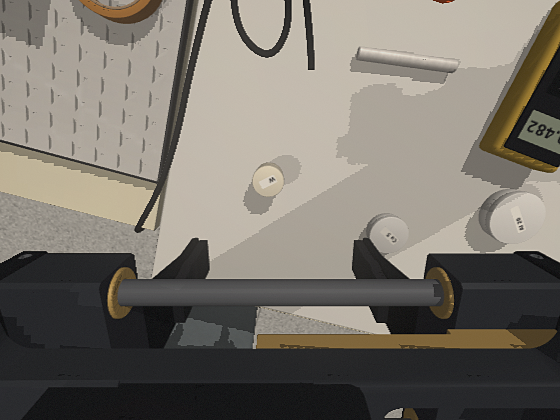

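The wrist view shows the tin's lid centred near (268,180), with the low tin at (388,233), the wide tin at (515,215) and the fingers near row 270. I'll fit the lid precisely.

```bash
python3 - <<'E'
import pickle,cv2,numpy as np
from h import *
c,s=pickle.load(open("w1.pkl","rb")); im=c["color"]
g=cv2.cvtColor(im[150:210,238:300],cv2.COLOR_BGR2HSV)
b=im[150:210,238:300].astype(int)
print(b[30,20:42].tolist()[::3], b[5,5])
m=((b[...,2]>205)&(b[...,2]-b[...,0]>25)).astype(np.uint8)
n,l,st,ce=cv2.connectedComponentsWithStats(m)
k=1+np.argmax(st[1:,4]); h=cv2.convexHull(np.argwhere(l==k)[:,::-1].astype(np.int32))
(x,y),r=cv2.minEnclosingCircle(h); print(st[k],x+238,y+150,r)
for u,v in [(x+238,y+150),(268,180)]:
  p=ray(c,u,v,.031); print(p,p-s["position"])
print(proj(c,s["position"]),ray(c,388,233,.019),ray(c,515,215,.023))
q=[proj(c,p+np.array([np.cos(a),np.sin(a),0])*.0168) for a in np.linspace(0,6.28,40)]
big=cv2.resize(im[150:210,238:300],None,fx=8,fy=8,interpolation=cv2.INTER_NEAREST)
cv2.imwrite("pics/w1c.png",big)
E
```

```text
[[164, 187, 201], [178, 196, 205], [191, 204, 213], [192, 205, 215], [74, 77, 81], [157, 170, 178], [189, 204, 213], [164, 188, 201]] [173 186 195]
[ 16  16  28  14 215] 267.5740737915039 176.5 13.656801223754883
[ 0.49164867 -0.054997    0.031     ] [ 0.0141384   0.01877206 -0.13970376]
[ 0.48817687 -0.05638918  0.031     ] [ 0.01066661  0.01737988 -0.13970376]
[281.5473685  252.62666591] [ 0.46303283 -0.2053659   0.019     ] [ 0.52267547 -0.33117348  0.023     ]
```

View pics/w1c.png

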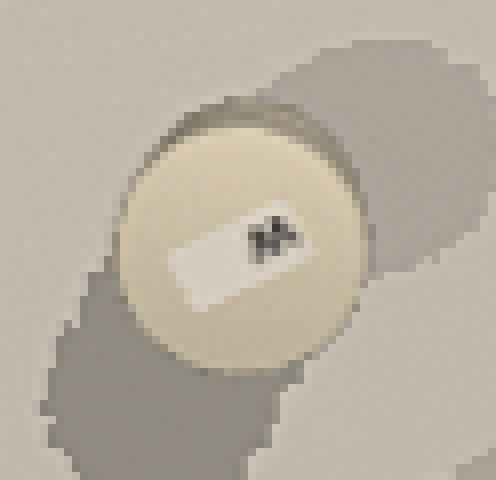

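Lid centre is at (267.5,180.9), which puts the tin at about (0.487,-0.056). I'll go above it, lower, and look again.

jog_arm(
  delta_pos=[
    [0.5, 1, -1],
    [1, 2, -4],
    [1, 2, -7],
    [1, 2, -8],
    [1, 2, -8],
    [1, 2, -8],
  ],
  turn=[0, 0, 0, 0, 0, 0],
  grip=[0, 0, 0, 0, 0, 0],
)

```text
time_s: 2.45
position: [0.4879, -0.0578, 0.0934]
tcp_rot: [[0.964, 0.267, 0.002], [0.267, -0.964, -0.001], [0.002, 0.001, -1.0]]
force: [-0.0, 0.4, 0.3]
opening: 0.999
grasp_force: 0.0
```

```bash
python3 look.py wrist w2; python3 - <<'E'
import pickle,cv2,numpy as np
from h import *
c,s=pickle.load(open("w2.pkl","rb")); im=c["color"]
p=[.487,-.056,.031]; u,v=proj(c,p); print(u,v,proj(c,s["position"]))
im=im.copy(); q=np.array([proj(c,p+np.array([np.cos(a),np.sin(a),0])*.0168) for a in np.linspace(0,6.28,60)])
u,v=int(u),int(v); u0,v0=max(u-45,0),max(v-45,0)
cr=cv2.resize(im[v0:v0+90,u0:u0+90],None,fx=6,fy=6,interpolation=cv2.INTER_NEAREST)
cv2.polylines(cr,[((q-[u0,v0]+.5)*6).astype(np.int32)],True,(0,0,255),1); print(u0,v0)
cv2.imwrite("pics/w2c.png",cr)
E
```

```text
2.5 [ 0.48798645 -0.05771147  0.09353916] [-0.02425292  0.34068562 -0.16635575] 1.001128953367596 0.0
279.36725844956317 219.98449971358255 [282.33805213 254.01001475]
234 174
```

View pics/w2c.png

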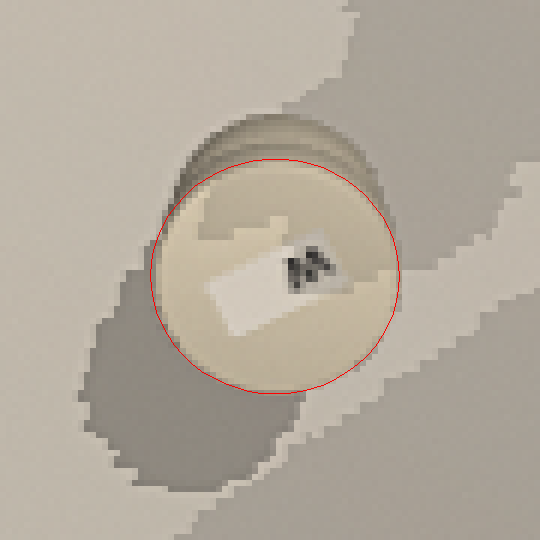

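The predicted circle fits the lid within 1 px (centre at crop (275,277)), so the tin is at (0.487,-0.056). I'll lower to the lid and close.

jog_arm(
  delta_pos=[
    [-0.1, 0.2, -1],
    [-0.1, 0.2, -3],
    [-0.1, 0.2, -5],
    [-0.1, 0.2, -6.5],
    [-0.1, 0.2, -7.3],
    [-0.1, 0.2, -7.3],
    [-0.1, 0.2, -7.3],
    [-0.1, 0.2, -7.3],
    [-0.1, 0.2, -7.3],
    [-0.1, 0.2, -7.3],
    [-0.1, 0.2, -7.3],
    [-0.1, 0.2, -7.3],
  ],
  turn=[0, 0, 0, 0, 0, 0, 0, 0, 0, 0, 0, 0],
  grip=[0, 0, 0, 0, 0, 0, 0.3, 0.5, 0.7, 0.9, 1, 1],
)

```text
time_s: 4.0
position: [0.4863, -0.0553, 0.0196]
tcp_rot: [[0.964, 0.268, 0.0], [0.268, -0.964, -0.0], [0.0, 0.0, -1.0]]
force: [-0.2, -1.1, -0.1]
opening: 0.403
grasp_force: 0.2
```

jog_arm(
  delta_pos=[
    [0, 0, 0],
    [0, 0, 0],
    [0, 0, 0],
  ],
  turn=[0, 0, 0],
  grip=[1, 1, 1],
)

```text
time_s: 4.38
position: [0.4863, -0.0553, 0.0196]
tcp_rot: [[0.964, 0.267, 0.0], [0.267, -0.964, -0.0], [0.0, 0.0, -1.0]]
force: [0.3, 0.1, 0.2]
opening: 0.374
grasp_force: 30.0
```

jog_arm(
  delta_pos=[
    [0, 0, 0.5],
    [0, 0, 2],
    [0, 0, 5],
    [0, 0, 8],
    [0, 0, 11],
    [0, 0, 13],
    [0, 0, 13.5],
    [0, 0, 13.5],
  ],
  turn=[0, 0, 0, 0, 0, 0, 0, 0],
  grip=[1, 1, 1, 1, 1, 1, 1, 1],
)

```text
time_s: 5.38
position: [0.486, -0.0551, 0.1549]
tcp_rot: [[0.964, 0.268, 0.0], [0.268, -0.964, -0.0], [0.0, 0.0, -1.0]]
force: [0.5, 0.3, -0.4]
opening: 0.373
grasp_force: 30.0
```

jog_arm(
  delta_pos=[
    [0, 1, 0],
    [0, 3, 0],
    [0, 6.5, 0],
    [0.5, 11, 0],
    [1, 15.5, 0],
    [1, 20, 0],
    [1.5, 24.5, 0],
    [1.5, 29, 0],
    [1.5, 32.5, 0],
    [1.5, 34, 0],
    [1.5, 34.5, 0],
    [1.5, 34.5, 0],
  ],
  turn=[0, 0, 0, 0, 0, 0, 0, 0, 0, 0, 0, 0],
  grip=[1, 1, 1, 1, 1, 1, 1, 1, 1, 1, 1, 1],
)

```text
time_s: 6.88
position: [0.5009, 0.2891, 0.1541]
tcp_rot: [[0.964, 0.267, -0.001], [0.267, -0.964, -0.001], [-0.001, 0.0, -1.0]]
force: [0.2, -0.1, -0.3]
opening: 0.376
grasp_force: 30.0
```

jog_arm(
  delta_pos=[
    [0, 0, 0],
    [0, 0, 0],
  ],
  turn=[0, 0],
  grip=[1, 1],
)

```text
time_s: 7.12
position: [0.5014, 0.2888, 0.1546]
tcp_rot: [[0.964, 0.266, -0.0], [0.266, -0.964, -0.0], [-0.0, 0.0, -1.0]]
force: [0.7, -0.3, 0.0]
opening: 0.375
grasp_force: 30.0
```

```bash
python3 look.py wrist w3
```

```text
7.175 [0.50141138 0.28900879 0.15463937] [-0.17697969 -0.31869384 -1.29777812] 0.3778056908180939 29.999839067459106
```

View pics/w3.png

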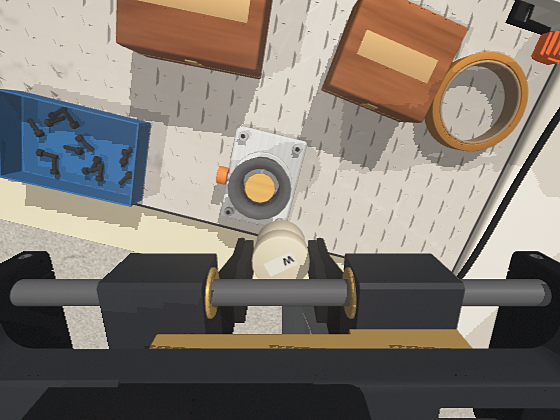

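The wrist view shows the brass plunger at about (261,187) inside the dark rim. The tin is upright in the fingers with its lid near (281,258). The tray, boxes and tape are clear of the gripper. I'll fit the disc next.

```bash
cat > nest.py <<'E'
import sys,pickle,cv2,numpy as np
from h import *
c,s=pickle.load(open(sys.argv[1]+".pkl","rb")); im=c["color"]
u,v=map(int,proj(c,[.508,.311,.044])); w=40; v0,u0=max(v-w,0),u-w
b=cv2.cvtColor(im[v0:v+w,u0:u+w],cv2.COLOR_BGR2HSV)
m=((b[...,1]>110)&(b[...,0]>8)&(b[...,0]<28)&(b[...,2]>90)).astype(np.uint8)
n,l,st,ce=cv2.connectedComponentsWithStats(m); k=1+np.argmax(st[1:,4])
cn=max(cv2.findContours((l==k).astype(np.uint8),0,1)[0],key=len)
e=cv2.fitEllipse(cn); p=ray(c,e[0][0]+u0,e[0][1]+v0,.044)
print("brass",st[k],e,ce[k]+[u0,v0],"pos",p,ray(c,*(ce[k]+[u0,v0]),.044),"tcp",s["position"])
cr=cv2.resize(im[60:320,150:410],None,fx=2.3,fy=2.3,interpolation=cv2.INTER_CUBIC)
def circ(x,r,col):
    q=np.array([proj(c,np.array(x)+np.array([np.cos(a),np.sin(a),0])*r) for a in np.linspace(0,6.28,60)])
    cv2.polylines(cr,[((q-[150,60]+.5)*2.3).astype(np.int32)],True,col,1)
circ(p,.0145,(0,0,255)); circ([p[0],p[1],.05],.0305,(0,0,255)); circ([p[0],p[1],.05],.0225,(0,0,255))
circ(s["position"]+[0,0,.0114],.0168,(0,255,0))
cv2.imwrite(f"pics/{sys.argv[1]}c.png",cr)
E
python3 nest.py w3
```

```text
brass [ 24  23  30  30 695] ((38.38749694824219, 37.386959075927734), (28.697105407714844, 29.053560256958008), 64.68697357177734) [259.38561151 187.38273381] pos [0.51023022 0.31323968 0.044     ] [0.51023374 0.31324242 0.044     ] tcp [0.50141138 0.28900879 0.15463937]
```

View pics/w3c.png

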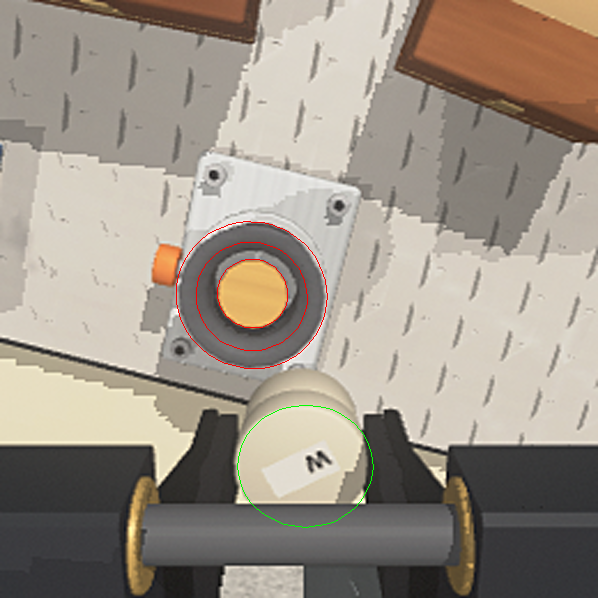

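The circles drawn from the fit match the brass, the rim and the held lid, so the nest is at (0.510,0.313). I'll move over it, stopping about 15 mm above the rim to check.

jog_arm(
  delta_pos=[
    [0.3, 0.8, 0],
    [0.9, 2, 0],
    [0.9, 2.4, -1],
    [0.9, 2.4, -3],
    [0.9, 2.4, -5],
    [0.9, 2.4, -6.5],
    [0.9, 2.4, -7],
    [0.9, 2.4, -7],
    [0.9, 2.4, -7],
  ],
  turn=[0, 0, 0, 0, 0, 0, 0, 0, 0],
  grip=[1, 1, 1, 1, 1, 1, 1, 1, 1],
)

```text
time_s: 8.3
position: [0.5108, 0.3141, 0.0852]
tcp_rot: [[0.964, 0.267, 0.001], [0.267, -0.964, 0.001], [0.001, -0.0, -1.0]]
force: [1.1, -0.8, -0.1]
opening: 0.374
grasp_force: 30.0
```

```bash
python3 look.py wrist w4; sed -i 's/^cr=cv2.*/cr=cv2.resize(im[60:320,150:410],None,fx=2.3,fy=2.3,interpolation=cv2.INTER_CUBIC); p=np.array([.5102,.3132,.044])/' nest.py; python3 nest.py w4
```

```text
8.35 [0.51078064 0.31401975 0.08528349] [-0.43926521  0.46822299 -0.79021469] 0.37843830398760897 29.999940097332
brass [ 21  19  37  18 265] ((39.370426177978516, 32.32597732543945), (25.378068923950195, 32.915199279785156), 92.78370666503906) [285.06037736 218.13584906] pos [0.51394433 0.31391279 0.044     ] [0.51968667 0.31424278 0.044     ] tcp [0.51078064 0.31401975 0.08528349]
```

View pics/w4c.png

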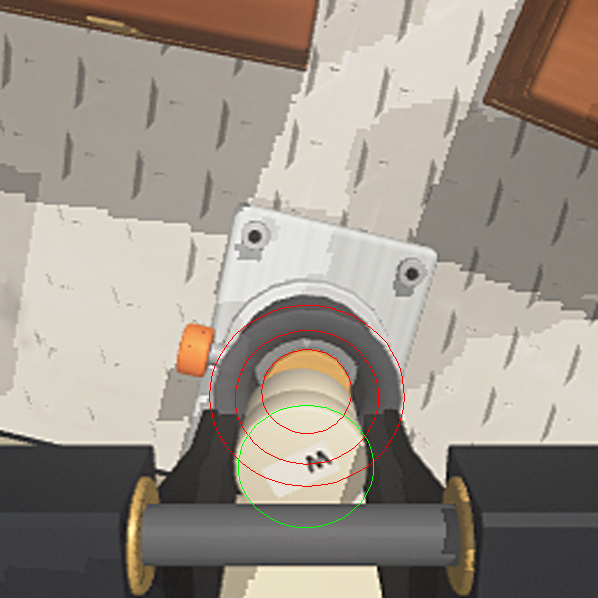

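In this closer view the rim and brass sit about 4 px further along image-up (+tool x) than predicted. Side to side they agree. I'll cross-check with the two base screws seen in both pictures, and do the same check with the tin and the other objects.

```bash
python3 look.py wrist w5; python3 - <<'E'
import pickle,numpy as np
from h import *
P={k:pickle.load(open(k+".pkl","rb")) for k in("w1","w2","w3","w4","w5")}
for k,(c,s) in P.items():
    T=c["camera_from_world"]; R=T[:3,:3]; o=-R.T@T[:3,3]
    print(k,"cam in tool",s["tcp_rot"].T@(o-s["position"]),(s["tcp_rot"].T@R.T)[:,2])
cv=lambda x,y:(150+x/2.3-.5,60+y/2.3-.5)
for k,l in(("w3",[(213.5,175),(338.5,205.5)]),("w4",[(254.5,236.5),(411.5,273)])):
    for a in l: print(k,ray(P[k][0],*cv(*a),.012))
ax=np.array([.9637,.2672])
for k,a,z in(("w3",(253,258),.044),("w4",(307,342),.044),("w3",(250,221),.05),("w4",(307,295),.05)):
    q=ray(P[k][0],*cv(*a),z); print(k,z,q,q[:2]@ax)
print("nest along x",np.array([.5102,.3132])@ax, "tcp",P["w4"][1]["position"][:2]@ax)
import cv2
a,b=P["w4"][0]["color"],P["w5"][0]["color"]; print(cv2.absdiff(a,b).mean())
E
```

```text
8.4 [0.51075108 0.31401703 0.08532368] [ 0.14859111 -0.42321476 -0.22168545] 0.3741509377369719 29.999922215938568
w1 cam in tool [ 0.08018821 -0.00103392 -0.16385372] [ 0.2927943  -0.00142576 -0.95617439]
w2 cam in tool [ 0.08072471 -0.0012582  -0.16301328] [ 2.92910408e-01 -1.81897170e-05 -9.56139892e-01]
w3 cam in tool [ 0.08073189 -0.00119713 -0.16312677] [ 2.92743906e-01 -1.86110456e-04 -9.56190865e-01]
w4 cam in tool [ 0.08078983 -0.00138415 -0.16305922] [ 2.92741133e-01 -2.64590022e-04 -9.56191696e-01]
w5 cam in tool [ 0.08081437 -0.00136022 -0.16312643] [ 2.92658435e-01 -2.30470046e-04 -9.56217019e-01]
w3 [0.5496067  0.34323787 0.012     ]
w3 [0.55154294 0.28667042 0.012     ]
w4 [0.54917905 0.34281046 0.012     ]
w4 [0.55154462 0.28610672 0.012     ]
w3 0.044 [0.52488927 0.31686109 0.044     ] 0.5905010684533807
w4 0.044 [0.52662626 0.3177774  0.044     ] 0.5924198513325798
w3 0.05 [0.53995163 0.32149277 0.05      ] 0.6062542501027677
w4 0.05 [0.5426406  0.32233176 0.05      ] 0.6090697892279506
nest along x 0.57536678 tcp 0.5761453837059043
1.2348412698412699
```

```bash
python3 - <<'E'
import pickle,numpy as np,cv2
from h import *
cv=lambda x,y:(150+x/2.3-.5,60+y/2.3-.5)
c,s=pickle.load(open("w3.pkl","rb"))
for z in(.010,.013):
    A,B,C=[ray(c,*cv(*a),z) for a in((338.5,205.5),(180,349.5),(213.5,175))]
    print(z,"centre",(A+B)/2,"sides",np.linalg.norm(A-C),np.linalg.norm(B-C),"diag",np.linalg.norm(A-B))
for r in(.0145,):
    q=np.array([proj(c,[.5102+r*np.cos(a),.3132+r*np.sin(a),.044]) for a in np.linspace(0,6.28,60)],np.float32)
    print(cv2.fitEllipse(q))
# collar outer silhouette in w3
im=c["color"]; 
cr=np.hstack([cv2.resize(im[150:225,220:300],None,fx=5,fy=5,interpolation=cv2.INTER_NEAREST),cv2.resize(pickle.load(open("w4.pkl","rb"))[0]["color"][175:250,240:320],None,fx=5,fy=5,interpolation=cv2.INTER_NEAREST)])
cv2.imwrite("pics/cmp.png",cr)
E
```

```text
0.01 centre [0.50879422 0.31332919 0.01      ] sides 0.05697080603236374 0.08325561084016826 diag 0.10063039828693844
0.013 centre [0.50947774 0.31331317 0.013     ] sides 0.05641546358932402 0.08244404826030098 diag 0.0996494690159538
((259.4151916503906, 187.20315551757812), (29.610313415527344, 30.61766242980957), 109.02114868164062)
```

View pics/cmp.png

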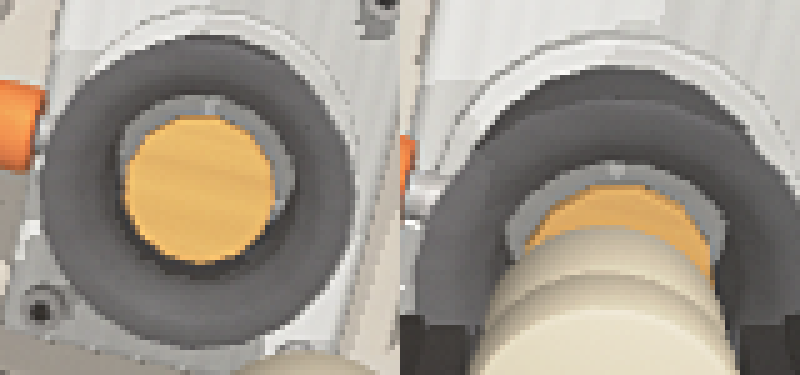

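Enlarged, the brass edge in the closer view (v≈212) matches the prediction (212.2). What I misread earlier was the lower collar wall and the pocket's inner wall. The screws also give (0.509,0.313). I'll trim 1 mm in x and y and lower to just above the plunger.

jog_arm(
  delta_pos=[
    [-0.1, -0.1, 0],
    [-0.1, -0.1, -0.3],
    [-0.1, -0.1, -0.7],
    [-0.1, -0.1, -1.1],
    [-0.1, -0.1, -1.5],
    [-0.1, -0.1, -1.8],
    [-0.1, -0.1, -2.0],
    [-0.1, -0.1, -2.0],
    [-0.1, -0.1, -2.0],
  ],
  turn=[0, 0, 0, 0, 0, 0, 0, 0, 0],
  grip=[1, 1, 1, 1, 1, 1, 1, 1, 1],
)

```text
time_s: 9.52
position: [0.5093, 0.3129, 0.0646]
tcp_rot: [[0.964, 0.268, 0.0], [0.268, -0.964, 0.0], [0.0, -0.0, -1.0]]
force: [0.3, -0.3, -0.7]
opening: 0.375
grasp_force: 30.0
```

jog_arm(
  delta_pos=[
    [0, 0, -0.1],
    [0, 0, -0.2],
    [0, 0, -0.3],
    [0, 0, -0.3],
    [0, 0, -0.3],
    [0, 0, -0.3],
  ],
  turn=[0, 0, 0, 0, 0, 0],
  grip=[1, 1, 1, 1, 1, 1],
)

```text
time_s: 10.28
position: [0.5094, 0.3129, 0.0617]
tcp_rot: [[0.964, 0.267, 0.0], [0.267, -0.964, 0.0], [0.001, -0.0, -1.0]]
force: [-0.8, 0.1, 3.6]
opening: 0.375
grasp_force: 30.0
```

Contact with the plunger at about 4 N, as expected. Pressing on.

jog_arm(
  delta_pos=[
    [0, 0, -0.1],
    [0, 0, -0.2],
    [0, 0, -0.3],
    [0, 0, -0.4],
    [0, 0, -0.5],
    [0, 0, -0.6],
    [0, 0, -0.7],
    [0, 0, -0.7],
    [0, 0, -0.7],
  ],
  turn=[0, 0, 0, 0, 0, 0, 0, 0, 0],
  grip=[1, 1, 1, 1, 1, 1, 1, 1, 1],
)

```text
time_s: 11.4
position: [0.5095, 0.3129, 0.0551]
tcp_rot: [[0.964, 0.267, 0.001], [0.267, -0.964, 0.0], [0.001, -0.0, -1.0]]
force: [-1.0, -1.1, 8.3]
opening: 0.375
grasp_force: 30.0
```

jog_arm(
  delta_pos=[
    [0, 0, -0.05],
    [0, 0, -0.1],
    [0, 0, -0.1],
    [0, 0, -0.1],
  ],
  turn=[0, 0, 0, 0],
  grip=[1, 1, 1, 1],
)

```text
time_s: 11.9
position: [0.5094, 0.3129, 0.0542]
tcp_rot: [[0.964, 0.268, 0.001], [0.268, -0.964, 0.0], [0.001, -0.0, -1.0]]
force: [-1.4, 0.1, 8.3]
opening: 0.373
grasp_force: 30.0
```

jog_arm(
  delta_pos=[
    [0, 0, -0.03],
    [0, 0, -0.05],
    [0, 0, -0.05],
    [0, 0, -0.05],
  ],
  turn=[0, 0, 0, 0],
  grip=[1, 1, 1, 1],
)

```text
time_s: 12.4
position: [0.5095, 0.3129, 0.0538]
tcp_rot: [[0.964, 0.267, 0.001], [0.267, -0.964, 0.0], [0.001, -0.0, -1.0]]
force: [-1.4, -0.1, 8.5]
opening: 0.377
grasp_force: 30.0
```

jog_arm(
  delta_pos=[
    [0, 0, -0.03],
    [0, 0, -0.05],
    [0, 0, -0.05],
    [0, 0, -0.05],
  ],
  turn=[0, 0, 0, 0],
  grip=[1, 1, 1, 1],
)

```text
time_s: 12.9
position: [0.5094, 0.3129, 0.0535]
tcp_rot: [[0.964, 0.268, 0.001], [0.268, -0.964, 0.0], [0.001, 0.0, -1.0]]
force: [-1.2, -1.1, 10.9]
opening: 0.373
grasp_force: 30.0
```

jog_arm(
  delta_pos=[
    [0, 0, -0.03],
    [0, 0, -0.05],
    [0, 0, -0.05],
    [0, 0, -0.05],
  ],
  turn=[0, 0, 0, 0],
  grip=[1, 1, 1, 1],
)

```text
time_s: 13.4
position: [0.5095, 0.3129, 0.0535]
tcp_rot: [[0.964, 0.268, 0.001], [0.268, -0.964, 0.0], [0.001, -0.0, -1.0]]
force: [-2.9, -0.6, 12.9]
opening: 0.374
grasp_force: 30.0
```

```bash
python3 look.py wrist w6; python3 look.py wrist w7;python3 look.py wrist w8
```

```text
13.45 [0.50946597 0.3128891  0.05346628] [-1.76002477 -0.10938794 13.61493803] 0.3747133928923274 30.002446174621582
13.5 [0.50947115 0.31291447 0.05347855] [-1.97076761 -0.47473135 13.5492346 ] 0.3751586185793209 30.00247210264206
13.55 [0.50944397 0.31291041 0.05347228] [-2.28209115 -1.51392896 12.52411577] 0.3729611878001497 30.002557933330536
```

At the hard stop now: z is steady while force grows. I'll press a little more for margin.

jog_arm(
  delta_pos=[
    [0, 0, -0.03],
    [0, 0, -0.06],
    [0, 0, -0.1],
    [0, 0, -0.1],
    [0, 0, -0.1],
    [0, 0, -0.1],
  ],
  turn=[0, 0, 0, 0, 0, 0],
  grip=[1, 1, 1, 1, 1, 1],
)

```text
time_s: 14.3
position: [0.5095, 0.3129, 0.0534]
tcp_rot: [[0.963, 0.268, 0.001], [0.268, -0.963, 0.0], [0.001, 0.0, -1.0]]
force: [-4.3, -1.8, 18.7]
opening: 0.37
grasp_force: 30.0
```

```bash
python3 look.py wrist w6; python3 look.py wrist w7;python3 look.py wrist w8
```

```text
14.35 [0.50950008 0.3129305  0.05339634] [-3.54441425 -1.46821189 17.84942369] 0.3748268360931393 30.003451108932495
14.4 [0.50949078 0.31291861 0.05339308] [-3.67083623 -1.58080945 18.17407222] 0.37282450636401193 30.00351995229721
14.45 [0.50953786 0.31294143 0.05341539] [-3.77598372 -1.78189697 18.54883216] 0.3717258473079308 30.00345468521118
```

```bash
python3 -c "
from rig import *
print(hand_in())"
```

```text
the job is handed in; nothing more can be done
None
```

The job is handed in with the arm still holding the tall tin in the nest, plunger at its hard stop and the wrist reading about 18 N; the hand-in returned no verdict.

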